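Swing a T-stake round in its clamp holder

ROBOT

A 7-joint arm with a two-finger parallel gripper is mounted at the origin on a cart in front of the work surface, level with it; the furniture and walls round the work are solid. World frame = base frame: x ahead of the robot, y to its left, z up, the work surface at z = 0. Lengths are in m, angles in rad, forces in N, time in s.
With the tool pointing down it reaches from about 0.35 to 0.9 m from the base axis. Payload 8.1 kg.
Tool frame: the origin (TCP) lies at the centre of the arm's flange, where the gripper is bolted on; the fingertips stand 173 mm ahead of it and the grasp point (between the pads) lies 155 mm ahead of it; z points along the fingers, x is the direction in which the jaws open and shut, and the axes are right-handed (so a half turn about z gives the same grasp; the last joint's range is limited). The gripper opens to 85 mm and grips with 20 to 120 N. Pads are 22 mm wide; open, the fingers measure 114 mm over their backs; the gripper's body (76 mm by 85 mm) begins 54 mm behind the grasp point. The pads swing forward as they close: fully open they stand 13 mm farther back than shut.
Start: joints at [-1.38, 0.434, 0.025, 1.573, -0.012, 1.134, -0.075], TCP at [0.181, 0.598, 0.405] pointing down, gripper open.
Joint ranges: [-2.62, 2.62], [-0.44, 2.09], [-1.27, 1.32], [0.08, 2.57], [-1.32, 4.46], [0.12, 2], [-2.74, 2.74]. Speed limits (rad/s): [2.22, 2.22, 3.01, 3.01, 3.14, 3.14, 3.14].

INTERFACE

Orientations are given as a unit quaternion [x, y, z, w].
In Python, from workcell import env gives the robot as it stands. The module is installed in compiled form; this text tells all that it offers.
- The arm moves only by the tool move_arm, never from a script. Its argument "plan" is a list that holds one entry, the list of rows, each a list of 7 numbers: the opening, from 0 (shut) to 1 (fully open), then the shift along the tool's x, y, z in cm, then the turn, a rotation vector about the tool's x, y, z in degrees. A call has 1 to 10 rows; each row is the pose to reach, as a shift and turn from the pose commanded when the call began, along the tool's axes at that moment; what a row does not reach only later rows make up. A row lasts 1/10 s, in which the tool goes at most 50 mm and 8.59 degrees, less where a joint would pass 70% of its speed; a pose out of reach is approached as far as the arm can. A call with a gripper value outside its range is refused whole. The fingers move at their own pace and stop on an object; "squeeze" is the grip in N (left out, the last holds). Time passes only in rows, so rows that repeat a pose let the fingers close. It gives the time, the measured TCP pose, the force and the opening at its end, in the units of the state.
- env.state(): the state, without advancing time (a new reading comes with each control period).
- env.capture(name): name is "scene" or "top" or "wrist"; returns a dict with "color" (480x640x3 uint8, blue, green, red), "camera_matrix" (3x3 intrinsics, pixels), "pose" (4x4, takes a point from camera to world coordinates); the wrist camera has in their place "tool_from_camera" (4x4, takes a point from camera to tool coordinates, whose origin is the TCP and whose axes are the tool frame's). Camera axes: x right, y down, z forward; pixel columns grow to the right and rows downward; lengths in m; the calibration is good to about 2 mm. A picture is of the moment at which its call begins: read the wrist's pose just before it. There is no depth.
- env.sign_off(): hands the job in, once; it reports no verdict.
The state is a dict: "time": time; "qpos": joint angles; "qvel": joint speeds; "joint_efforts": joint torques, N m; "tcp_pos": TCP position; "eef_rot": TCP orientation; "ft_force": force on the tool from outside, world axes, zero at the start; "wrist_torque": the same for the moment, N m; "grip_width": opening from 0.0 (shut) to 1.0 (fully open).
Only numpy, scipy, OpenCV 4.12 (cv2) and the standard library are available. Lean on these libraries where they do the work, as an engineer would, in place of code of your own. Each camera call takes 0.05 s, during which the arm holds its last target.

TASK

The small T-shaped steel stake is clamped in its holder with the horn pointing off to the side. Slacken the tommy-bar screw just enough to free the stake, about a quarter turn at the most, swing the stake round in its seat until the tapered horn points straight out over the slotted end of the holder's base, then screw it up firmly again. Leave the eye loupe, the standing punch and the little silver cup where they are.

Things in the scene. Friction and masses are not known exactly. Their poses are not given: they have to be found in the camera images.
- holder: Dark cast holder fixed on the bench; origin on the bench under the shank's axis, z up. Base 12 mm thick; its open slotted ear ends 89 mm out on -x (robot's side), a closed ear 83 mm out on +x. Tower to z = 84 mm, x -28..28, y -38..16 mm, with an upright V seat. The clamp screw lies level along +y at z = 62 mm: lug at y 36..60 mm (80 mm high), bare screw, tommy bar at y = 105 mm.
- t_stake: T-shaped steel stake, 0.7 kg: the shank stands in the seat, the 36 mm collar rests on the tower. Origin on the shank's axis under the collar (84 mm up). Along its -x the round horn, axis 24 mm above the origin, 20 mm thick at 48 mm, 13 mm at 80 mm, ends at 92 mm; along +x a square tail to 31 mm, top 121 mm above the bench. Clamped it resists 5 N at the horn; free it turns under about 1 N.
- horn_tip (a point): Tip of the horn, 92 mm from the shank's axis and 24 mm above the collar's underside. The job is to bring it over the slotted ear, onto the holder's -x axis (holder frame y = 0).
- screw (a joint): Turn of the clamp screw, rad: growing = slackening. Starts tight at -0.7 to -0.6. The 20 mm shank has two flats (18.8 mm across) and settles differently in its seat each time, so on retightening the shoe grips anywhere from -0.2 to -0.6: to be felt, not read. To swing freely it must read 0 or more. Turning takes 0.2 Nm; once it grips, torque climbs over 0.4 rad; 0.4 to 0.5 Nm is firm. It stays.
- bar_near (a point): Centre of the 13 mm ball on the tommy bar's end at the holder's -x side (robot's side), 55 mm from the screw's axis; starts low. Pressing it down tightens: 5 N at 42 mm from the axis turns the screw, 9 to 12 N makes it firm, 0.3 to 0.5 rad after the shoe grips. The bar is a steel rod 8 mm thick, 110 mm long, through the screw's 21 mm head; it turns in the upright plane y = 105 mm of the holder.
- bar_far (a point): Centre of the ball on the bar's other end, at the holder's +x side; starts high. Pressing it down slackens (about 5 N). With the bar level both balls are 62 mm above the bench, and the screw reads -0.4.
- clamp_shoe: Steel shoe on the screw's end, 21 mm wide, 30 mm tall, between tower and lug; it presses the shank into the V seat. It moves 2 mm along the holder's y per rad of the screw. Origin as the holder's when the screw reads 0.
- eye_loupe: Bystander: black eye loupe, 41 mm wide and 30 mm tall, standing loose on the bench. Origin under its centre.
- punch: Bystander: black hand punch 20 mm thick, 60 mm tall, standing loose on its end. Origin under its centre.
- ear_cup_1: Bystander: little silver cup with a domed stone, 20 x 25 x 11 mm, loose. Origin under its centre.

How it is judged:
By the outcome, as a careful person would: the job done as asked, in the order asked, and still so for the second after the job is handed in, with the robot touching nothing.
It also fails if it takes over 58 s, if anything falls off the work surface, if the arm or the gripper's body presses on something with over 40 N, if the wrist force passes 120 N, or if a joint passes its speed limit or range.

## Working session

There is one attempt and no reset: what is moved stays moved. The work goes in short steps, Python scripts to look and compute and a tool call to move; the robot and the scene stay as the last step left them, time stands still between calls to the robot, and variables do not carry over. Pictures are saved under pics/ and viewed, and the job is handed in when it is done.

Besides the shell and the picture viewer there is one more tool, called after ">>>" as name([rows], argument=value, ...), one row to a line, values as JSON. move_arm: Moves the arm, as the interface text tells. Its arguments: {"type":"object","properties":{"plan":{"type":"array","items":{"type":"array","items":{"type":"array","items":{"type":"number"}}}},"squeeze":{"type":"number"}},"required":["plan"]}

```bash
mkdir -p pics; ls; python3 - <<'E'
from workcell import env
import cv2, numpy as np
s=env.state()
print({k:np.round(v,3) for k,v in s.items()})
for n in ["scene","top","wrist"]:
    c=env.capture(n); cv2.imwrite(f"pics/{n}0.png",c["color"])
    print(n,np.round(c["camera_matrix"],1).tolist(),np.round(c.get("pose",c.get("tool_from_camera")),4).tolist())
E
```

```text
pics
{'time': np.float64(0.0), 'qpos': array([-1.38 ,  0.435,  0.025,  1.574, -0.012,  1.134, -0.075]), 'qvel': array([-0.001,  0.   ,  0.001,  0.001,  0.001, -0.   ,  0.001]), 'joint_efforts': array([-0.0000e+00, -6.7047e+01,  1.0250e+00, -3.1621e+01,  1.6000e-02,
        1.2000e-02,  0.0000e+00]), 'tcp_pos': array([0.181, 0.598, 0.404]), 'eef_rot': array([ 0.803,  0.596, -0.001,  0.001]), 'ft_force': array([0.75 , 0.939, 0.03 ]), 'wrist_torque': array([0.033, 0.019, 0.008]), 'grip_width': np.float64(0.996)}
scene [[506.4, 0.0, 323.1], [0.0, 506.4, 238.3], [0.0, 0.0, 1.0]] [[0.7001, -0.3652, 0.6135, 0.0018], [-0.714, -0.3638, 0.5982, -0.5323], [0.0047, -0.8569, -0.5155, 0.5232], [0.0, 0.0, 0.0, 1.0]]
top [[542.1, 0.0, 312.6], [0.0, 542.1, 230.3], [0.0, 0.0, 1.0]] [[0.0031, -0.9925, 0.1223, 0.4168], [-0.9993, -0.0075, -0.0355, -0.0033], [0.0362, -0.1222, -0.9919, 0.9475], [0.0, 0.0, 0.0, 1.0]]
wrist [[332.0, 0.0, 322.1], [0.0, 332.0, 241.2], [0.0, 0.0, 1.0]] [[1.0, 0.0005, 0.0003, -0.0006], [-0.0006, 0.959, 0.2834, -0.072], [-0.0002, -0.2834, 0.959, 0.0313], [0.0, 0.0, 0.0, 1.0]]
```

View pics/scene0.png

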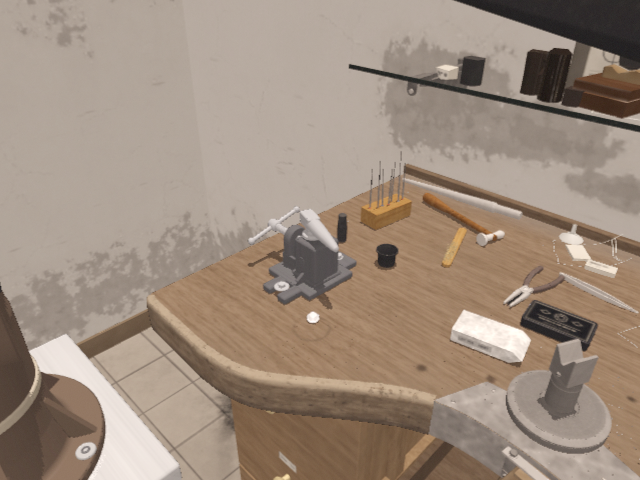

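View pics/top0.png

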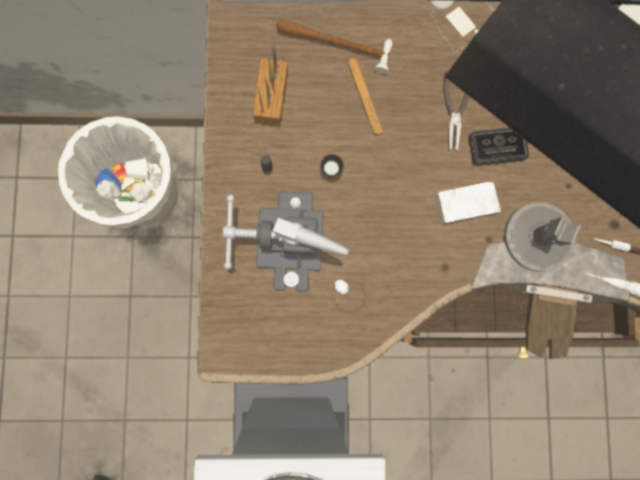

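```bash
python3 - <<'E'
import cv2
t=cv2.imread("pics/top0.png"); s=cv2.imread("pics/scene0.png")
cv2.imwrite("pics/topc.png",cv2.resize(t[150:310,200:370],None,fx=4.5,fy=3.75*1.2/1,interpolation=cv2.INTER_CUBIC)[:600] if 0 else cv2.resize(t[150:300,200:370],None,fx=4,fy=4,interpolation=cv2.INTER_CUBIC))
cv2.imwrite("pics/scenec.png",cv2.resize(s[190:330,235:415],None,fx=4,fy=4,interpolation=cv2.INTER_CUBIC))
E
```

```text
(no output)
```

View pics/topc.png

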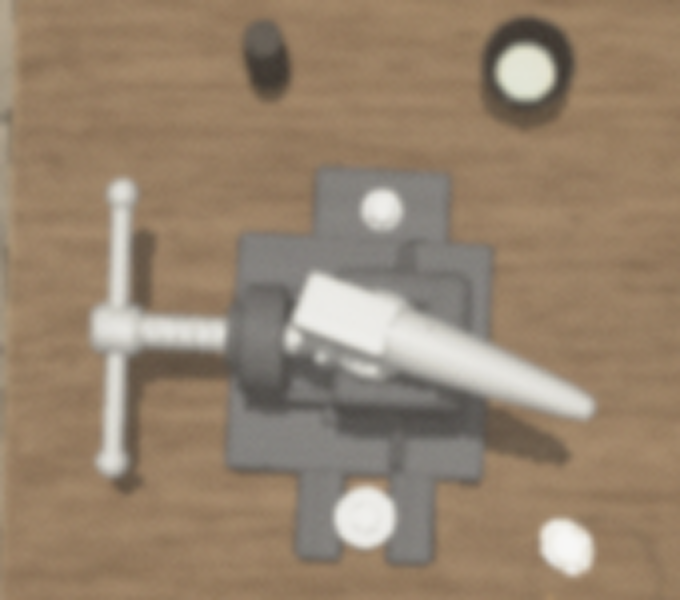

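View pics/scenec.png

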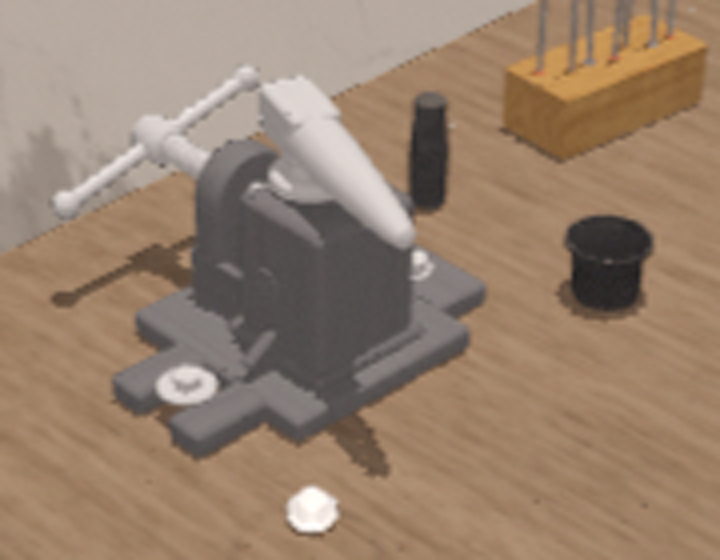

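View pics/wrist0.png

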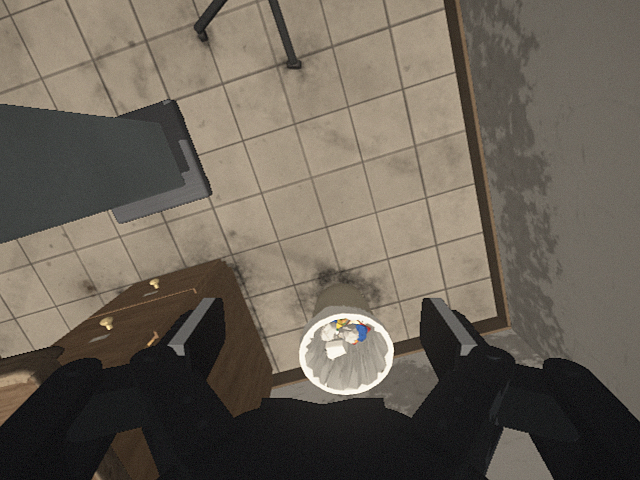

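```bash
cat > h.py <<'E'
import numpy as np, cv2, json
from scipy.spatial.transform import Rotation as R
from scipy.optimize import least_squares
CAL={"scene":(506.4,323.1,238.3,np.array([[0.7001,-0.3652,0.6135,0.0018],[-0.714,-0.3638,0.5982,-0.5323],[0.0047,-0.8569,-0.5155,0.5232]])),
"top":(542.1,312.6,230.3,np.array([[0.0031,-0.9925,0.1223,0.4168],[-0.9993,-0.0075,-0.0355,-0.0033],[0.0362,-0.1222,-0.9919,0.9475]]))}
def proj(n,p):
    f,cx,cy,T=CAL[n]; q=T[:,:3].T@(np.asarray(p)-T[:,3]); return np.array([cx+f*q[0]/q[2],cy+f*q[1]/q[2]])
def holder(x,y,yaw,p):
    c,s=np.cos(yaw),np.sin(yaw); p=np.asarray(p)
    return np.array([x+c*p[0]-s*p[1],y+s*p[0]+c*p[1],p[2]])
E
python3 - <<'E'
from h import *
tc=lambda u,v:(200+u/4,150+v/4); sc=lambda u,v:(235+u/4,190+v/4)
def bar(th,s):
    a=th+.4; return [-s*.055*np.cos(a),.105,.062+s*.055*np.sin(a)]
def tip(b,r=.092,z=.108): return [-r*np.cos(b),-r*np.sin(b),z]
obs=[("top",tc(122,192),lambda v:bar(v[3],-1)),("top",tc(112,463),lambda v:bar(v[3],1)),
("scene",sc(64,204),lambda v:bar(v[3],1)),("scene",sc(247,76),lambda v:bar(v[3],-1)),
("top",tc(366,560),lambda v:[-.089,0,.012]),("top",tc(383,170),lambda v:[.083,0,.012]),
("top",tc(593,408),lambda v:tip(v[4])),("scene",sc(404,238),lambda v:tip(v[4]))]
def f(v):
    return np.concatenate([proj(n,holder(*v[:3],g(v)))-p for n,p,g in obs])
r=least_squares(f,[.45,.03,0,-.65,1.2])
print(r.x); print(r.fun.reshape(-1,2).round(1))
for n,v in [("far",bar(r.x[3],-1)),("near",bar(r.x[3],1)),("tip",tip(r.x[4])),("tipgoal",[-.092,0,.108])]: print(n,holder(*r.x[:3],v).round(4))
# bystanders
for name,px in [("punch base",tc(270,90)),("loupe",tc(526,75)),("cup",tc(568,548))]:
    print(name,least_squares(lambda q:proj("top",[q[0],q[1],0.005])-px,[.4,0]).x.round(3))
E
```

```text
[ 0.5175804  -0.00339569 -0.04273232 -0.63863332  1.25971264]
[[-0.1  0.5]
 [ 0.1 -0.6]
 [ 0.1 -0.2]
 [-0.7  0.2]
 [-0.8  0.1]
 [-0.1 -1. ]
 [ 0.4  0.7]
 [ 0.7  0.6]]
far [0.5755 0.0992 0.075 ]
near [0.4687 0.1038 0.049 ]
tip [ 0.4857 -0.0897  0.108 ]
tipgoal [0.4257 0.0005 0.108 ]
punch base [0.636 0.043]
loupe [ 0.644 -0.07 ]
cup [ 0.434 -0.088]
```

```bash
cat >> h.py <<'E'
def Ry(psi):
    c,s=np.cos(psi),np.sin(psi); return np.array([[c,s,0],[s,-c,0],[0,0,-1.]])
def delta(p0,R0,p1,psi_deg):
    R1=Ry(np.radians(psi_deg)); R0=np.asarray(R0)
    d=R0.T@(np.asarray(p1)-np.asarray(p0))*100
    rv=R.from_matrix(R0.T@R1).as_rotvec(degrees=True)
    return d.round(2),rv.round(2)
def show():
    from workcell import env
    s=env.state(); Rm=R.from_quat(s['eef_rot']).as_matrix()
    print('t',round(float(s['time']),2),'p',s['tcp_pos'].round(4),'psi',np.degrees(np.arctan2(Rm[1,0],Rm[0,0])).round(2),'down',Rm[:,2].round(3),'F',s['ft_force'].round(2),'g',round(float(s['grip_width']),3),'q',s['qpos'].round(2))
    return s,Rm
E
python3 - <<'E'
from h import *
s,Rm=show()
print(delta(s['tcp_pos'],Rm,[.5745,.0992,.30],-2.4))
E
```

```text
t 0.15 p [0.181  0.598  0.4041] psi 73.16 down [-0.    -0.001 -1.   ] F [-0.46  0.66 -0.52] g 0.999 q [-1.38  0.44  0.02  1.57 -0.01  1.13 -0.08]
(array([-36.33,  52.11,  10.46]), array([5.000e-02, 5.000e-02, 7.556e+01]))
```

>>> move_arm([
  [[0, -36.3, 52.1, 5, 0, 0, 75.6], [0, -36.3, 52.1, 5, 0, 0, 75.6], [0, -36.3, 52.1, 5, 0, 0, 75.6], [0, -36.3, 52.1, 5, 0, 0, 75.6], [0, -36.3, 52.1, 5, 0, 0, 75.6], [0, -36.3, 52.1, 5, 0, 0, 75.6], [0, -36.3, 52.1, 5, 0, 0, 75.6], [0, -36.3, 52.1, 5, 0, 0, 75.6], [0, -36.3, 52.1, 5, 0, 0, 75.6], [0, -36.3, 52.1, 5, 0, 0, 75.6]],
], squeeze=20)

```text
time: 1.15
tcp_pos: [0.4907, 0.2054, 0.3653]
eef_rot: [1.0, -0.023, 0.0, -0.0]
ft_force: [0.4, 1.8, 0.4]
grip_width: -0.001
```

```bash
python3 - <<'E'
from h import *
s,Rm=show()
print(delta(s['tcp_pos'],Rm,[.5745,.0992,.30],-2.4))
E
```

```text
t 1.15 p [0.4907 0.2054 0.3653] psi -2.65 down [ 0.  0. -1.] F [0.41 1.75 0.36] g -0.001 q [-0.84  0.34  0.45  1.88 -0.18  0.97 -0.36]
(array([ 8.86, 10.23,  6.53]), array([-0.01, -0.01, -0.25]))
```

>>> move_arm([
  [[0, 8.9, 10.2, 6.5, 0, 0, 0], [0, 8.9, 10.2, 6.5, 0, 0, 0], [0, 8.9, 10.2, 6.5, 0, 0, 0], [0, 8.9, 10.2, 6.5, 0, 0, 0], [0, 8.9, 10.2, 6.5, 0, 0, 0], [0, 8.9, 10.2, 6.5, 0, 0, 0]],
])

```text
time: 1.75
tcp_pos: [0.5742, 0.1024, 0.3005]
eef_rot: [1.0, -0.021, -0.0, -0.0]
ft_force: [0.7, -0.1, -0.3]
grip_width: 0.002
```

```bash
python3 - <<'E'
from h import *
from workcell import env
s,Rm=show()
print(delta(s['tcp_pos'],Rm,[.5745,.0992,.30],-2.4))
for n in ["scene","wrist"]:
    c=env.capture(n)["color"]
    if n=="scene": c=cv2.resize(c[150:300,220:400],None,fx=4,fy=4,interpolation=cv2.INTER_CUBIC)
    cv2.imwrite(f"pics/{n}1.png",c)
E
```

```text
t 1.75 p [0.5742 0.1024 0.3005] psi -2.37 down [-0.     0.001 -1.   ] F [ 0.69 -0.06 -0.26] g 0.002 q [-0.58  0.5   0.44  1.83 -0.27  0.88 -0.06]
(array([0.05, 0.31, 0.05]), array([-0.04,  0.03,  0.03]))
```

View pics/scene1.png

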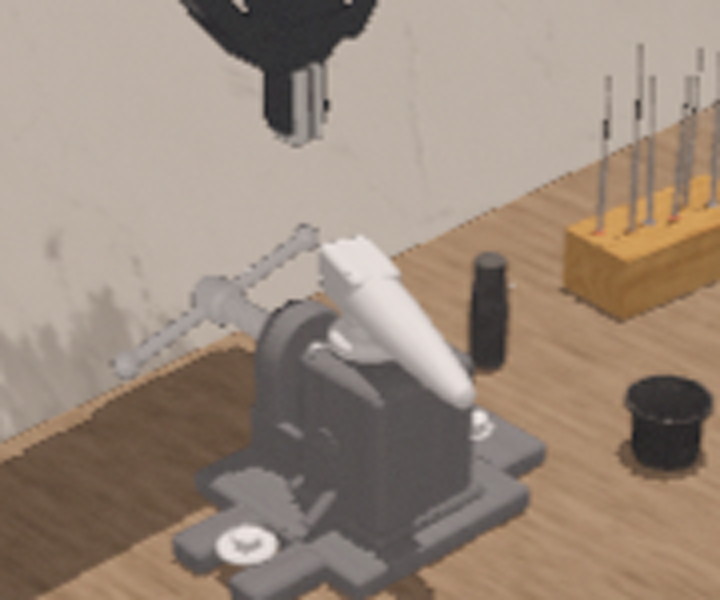

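View pics/wrist1.png

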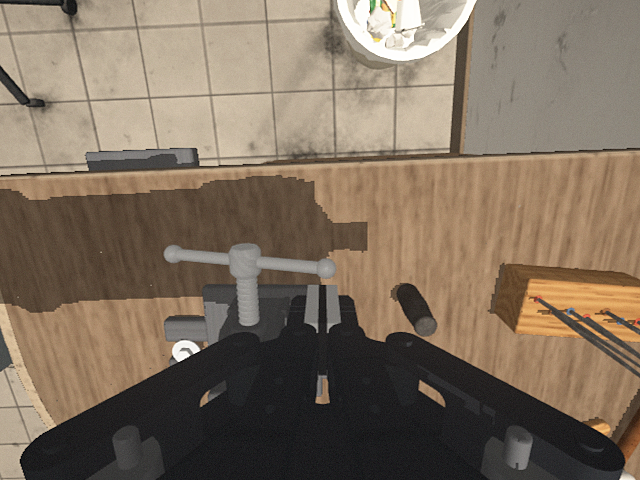

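>>> move_arm([
  [[0, -0.2, 0, 2, 0, 0, 0], [0, -0.2, 0, 4, 0, 0, 0], [0, -0.2, 0, 4.5, 0, 0, 0], [0, -0.2, 0, 5, 0, 0, 0], [0, -0.2, 0, 5.5, 0, 0, 0], [0, -0.2, 0, 6, 0, 0, 0], [0, -0.2, 0, 6, 0, 0, 0]],
])

```text
time: 2.55
tcp_pos: [0.5728, 0.1015, 0.2405]
eef_rot: [1.0, -0.021, 0.0, -0.0]
ft_force: [0.8, 0.2, 1.1]
grip_width: -0.003
```

```bash
python3 - <<'E'
from h import *
from workcell import env
s,Rm=show()
for n in ["scene","wrist"]:
    c=env.capture(n)["color"]
    if n=="scene": c=cv2.resize(c[150:300,220:400],None,fx=4,fy=4,interpolation=cv2.INTER_CUBIC)
    cv2.imwrite(f"pics/{n}2.png",c)
E
```

```text
t 2.55 p [0.5728 0.1015 0.2405] psi -2.43 down [ 0.001 -0.    -1.   ] F [0.84 0.24 1.08] g -0.003 q [-0.55  0.57  0.4   1.88 -0.31  0.75 -0.02]
```

View pics/scene2.png

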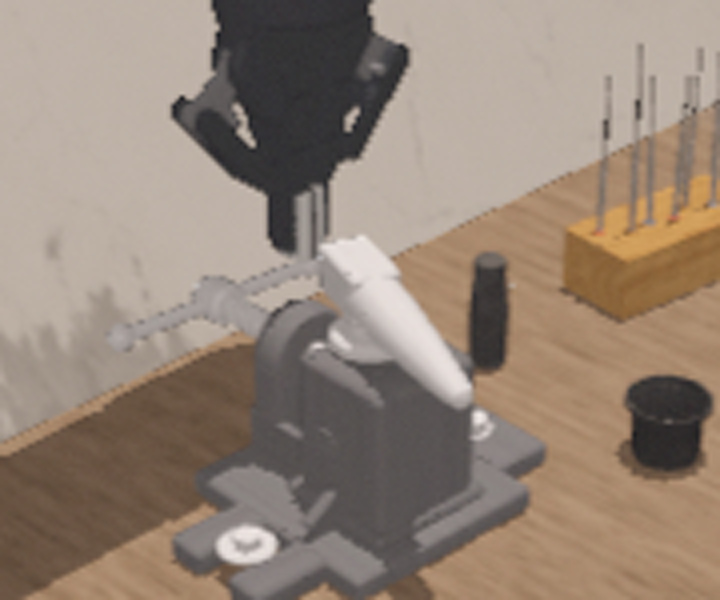

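>>> move_arm([
  [[0, 0, 0.2, 0.5, 0, 0, 0], [0, 0, 0.2, 1, 0, 0, 0], [0, 0, 0.2, 1.5, 0, 0, 0], [0, 0, 0.2, 1.9, 0, 0, 0], [0, 0, 0.2, 2.3, 0, 0, 0], [0, 0, 0.2, 2.6, 0, 0, 0], [0, 0, 0.2, 2.6, 0, 0, 0]],
])

```text
time: 3.35
tcp_pos: [0.5722, 0.0989, 0.2138]
eef_rot: [1.0, -0.022, -0.0, 0.0]
ft_force: [0.6, -0.6, 1.6]
grip_width: -0.0
```

```bash
python3 - <<'E'
from h import *
from workcell import env
s,Rm=show()
for n in ["scene","wrist"]:
    c=env.capture(n)["color"]
    if n=="scene": c=cv2.resize(c[150:300,220:400],None,fx=4,fy=4,interpolation=cv2.INTER_CUBIC)
    cv2.imwrite(f"pics/{n}3.png",c)
H=[.5176,-.0034,-.0427]
for th in np.arange(-.7,.8,.1):
    a=th+.4; p=proj("scene",holder(*H,[-.055*np.cos(a),.105,.062+.055*np.sin(a)])); print(round(th,1),((p-[220,150])*4).round())
E
```

```text
t 3.35 p [0.5722 0.0989 0.2138] psi -2.46 down [-0.001 -0.001 -1.   ] F [ 0.56 -0.57  1.57] g -0.0 q [-0.53  0.61  0.38  1.9  -0.33  0.7   0.  ]
-0.7 [127. 368.]
-0.6 [123. 359.]
-0.5 [121. 350.]
-0.4 [120. 339.]
-0.3 [119. 329.]
-0.2 [120. 317.]
-0.1 [122. 306.]
-0.0 [124. 294.]
0.1 [128. 283.]
0.2 [133. 271.]
0.3 [138. 260.]
0.4 [144. 249.]
0.5 [151. 239.]
0.6 [159. 229.]
0.7 [167. 221.]
```

View pics/scene3.png

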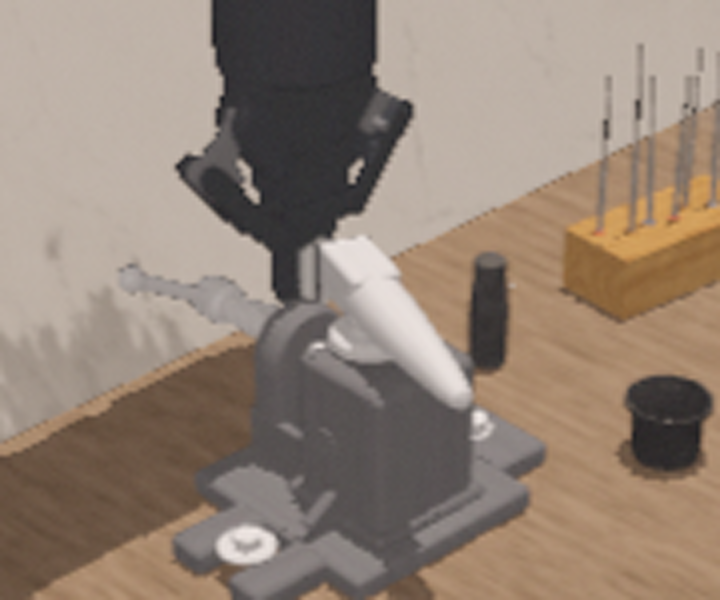

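>>> move_arm([
  [[0, 0, 0, 0.3, 0, 0, 0], [0, 0, 0, 0.3, 0, 0, 0], [0, 0, 0, -3, 0, 0, 0], [0, 0, 0, -8, 0, 0, 0], [0, 0, 0, -10, 0, 0, 0], [0, 0, 0, -10, 0, 0, 0]],
])

```text
time: 4.05
tcp_pos: [0.5735, 0.0993, 0.3177]
eef_rot: [1.0, -0.021, 0.003, -0.001]
ft_force: [0.2, 0.3, -0.1]
grip_width: -0.0
```

```bash
python3 - <<'E'
from h import *
from workcell import env
s,Rm=show()
for n in ["scene","wrist"]:
    c=env.capture(n)["color"]
    if n=="scene": c=cv2.resize(c[150:300,220:400],None,fx=4,fy=4,interpolation=cv2.INTER_CUBIC)
    cv2.imwrite(f"pics/{n}4.png",c)
H=[.5176,-.0034,-.0427]
b=1.26;g=holder(*H,[-.074*np.cos(b),-.074*np.sin(b),.108]); print(g)
print(delta(s['tcp_pos'],Rm,[g[0],g[1],.33],-20.3))
E
```

```text
t 4.05 p [0.5735 0.0993 0.3177] psi -2.45 down [ 0.006  0.002 -1.   ] F [ 0.16  0.35 -0.15] g -0.0 q [-0.58  0.47  0.45  1.82 -0.26  0.91 -0.06]
[ 0.49198268 -0.07282444  0.108     ]
(array([-7.4 , 17.54, -1.31]), array([-0.15, -0.29, 17.85]))
```

View pics/scene4.png

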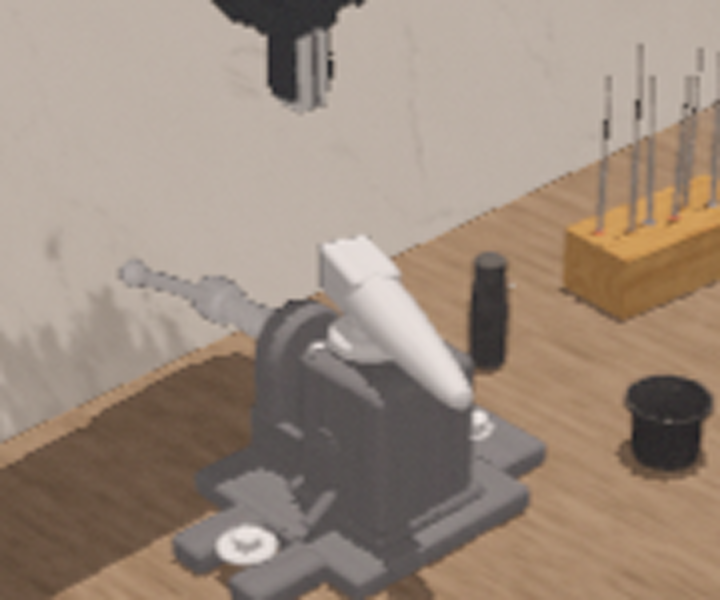

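>>> move_arm([
  [[0.5, -1.5, 3.5, -1.8, 0, 0, 8], [0.5, -3.5, 8, -1.8, 0, 0, 16], [0.5, -7.4, 17.5, -1.3, 0, 0, 17.9], [0.5, -7.4, 17.5, -1.3, 0, 0, 17.9], [0.5, -7.4, 17.5, -1.3, 0, 0, 17.9], [0.5, -7.4, 17.5, -1.3, 0, 0, 17.9], [0.5, -7.4, 17.5, -1.3, 0, 0, 17.9]],
])

```text
time: 4.85
tcp_pos: [0.4913, -0.0712, 0.3267]
eef_rot: [0.984, -0.176, -0.001, -0.0]
ft_force: [-0.4, 0.4, -0.2]
grip_width: 0.499
```

```bash
python3 - <<'E'
from h import *
from workcell import env
s,Rm=show()
for n in ["scene","wrist"]:
    c=env.capture(n)["color"]
    if n=="scene": c=cv2.resize(c[150:300,220:400],None,fx=4,fy=4,interpolation=cv2.INTER_CUBIC)
    cv2.imwrite(f"pics/{n}5.png",c)
print(delta(s['tcp_pos'],Rm,[.492,-.0728,.266],-20.3))
E
```

```text
t 4.85 p [ 0.4913 -0.0712  0.3267] psi -20.28 down [-0.001  0.    -1.   ] F [-0.37  0.45 -0.22] g 0.499 q [-0.41  0.34  0.58  2.01 -0.25  0.85 -0.05]
(array([0.13, 0.13, 6.07]), array([0.01, 0.07, 0.02]))
```

View pics/scene5.png

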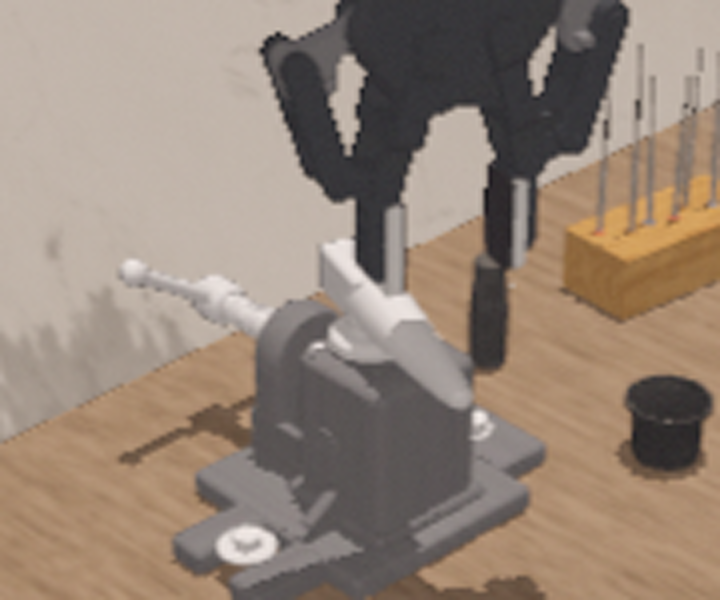

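View pics/wrist5.png

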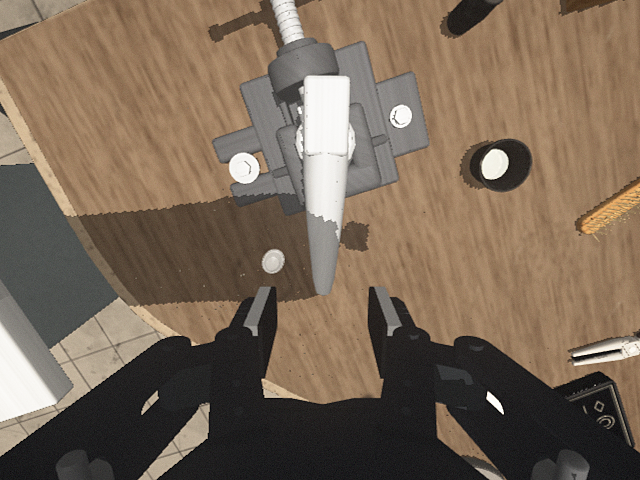

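>>> move_arm([
  [[0.5, 0, 0.1, 4, 0, 0, 0], [0.5, 0, 0.1, 6.2, 0, 0, 0], [0.5, 0, 0.1, 6.2, 0, 0, 0], [0, 0, 0.1, 6.2, 0, 0, 0], [0, 0, 0.1, 6.2, 0, 0, 0], [0, 0, 0.1, 6.2, 0, 0, 0], [0, 0, 0.1, 6.2, 0, 0, 0]],
], squeeze=20)

```text
time: 5.65
tcp_pos: [0.4913, -0.0731, 0.2664]
eef_rot: [0.984, -0.176, 0.001, -0.0]
ft_force: [0.9, 1.1, 0.3]
grip_width: 0.136
```

```bash
python3 - <<'E'
from h import *
from workcell import env
s,Rm=show()
for n in ["wrist"]:
    c=env.capture(n)["color"]
    cv2.imwrite(f"pics/{n}6.png",c)
H=[.5176,-.0034,-.0427]
# arc about axis: 
p=s['tcp_pos'];c=np.array(H[:2]);r=p[:2]-c
print('radius',np.hypot(*r),'ang',np.degrees(np.arctan2(r[1],r[0])))
r0=r; ang0=np.degrees(np.arctan2(r[1],r[0])); tot=ang0%360-(180-2.45)
print('tot',tot)
for k in range(1,11):
    d=-tot*k/10; q=R.from_euler('z',d,degrees=True).as_matrix()[:2,:2]@r0+c
    print(k,round(d,2),delta(p,Rm,[*q,p[2]],np.degrees(np.arctan2(Rm[1,0],Rm[0,0]))+d))
E
```

```text
t 5.65 p [ 0.4913 -0.0731  0.2664] psi -20.33 down [ 0.002  0.    -1.   ] F [0.89 1.11 0.26] g 0.136 q [-0.36  0.43  0.53  2.07 -0.33  0.71  0.03]
radius 0.07451323425612094 ang -110.67170766682919
tot 71.77829233317078
1 -7.18 (array([-0.93, -0.06, -0.  ]), array([-0.07, -0.12,  7.18]))
2 -14.36 (array([-1.85, -0.24, -0.  ]), array([-0.07, -0.11, 14.36]))
3 -21.53 (array([-2.73, -0.54, -0.01]), array([-0.08, -0.11, 21.53]))
4 -28.71 (array([-3.57, -0.94, -0.01]), array([-0.09, -0.1 , 28.71]))
5 -35.89 (array([-4.36, -1.44, -0.01]), array([-0.09, -0.1 , 35.89]))
6 -43.07 (array([-5.08, -2.04, -0.01]), array([-0.1 , -0.09, 43.07]))
7 -50.24 (array([-5.71, -2.72, -0.01]), array([-0.11, -0.09, 50.24]))
8 -57.42 (array([-6.26, -3.48, -0.01]), array([-0.11, -0.08, 57.42]))
9 -64.6 (array([-6.71, -4.3 , -0.01]), array([-0.12, -0.07, 64.6 ]))
10 -71.78 (array([-7.05, -5.16, -0.01]), array([-1.300e-01, -7.000e-02,  7.178e+01]))
```

View pics/wrist6.png

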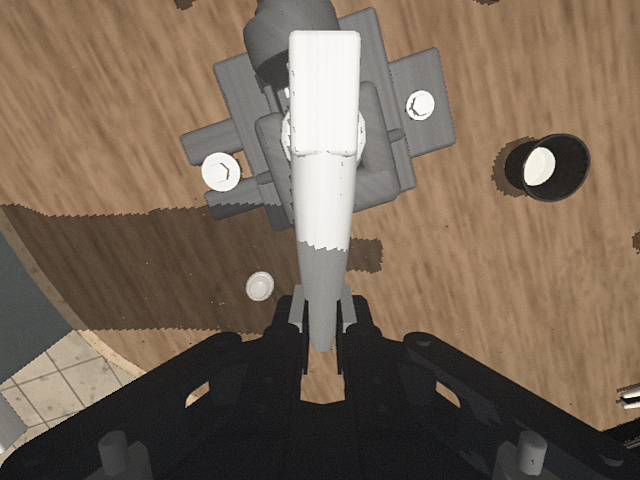

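>>> move_arm([
  [[0, -0.93, -0.06, 0, 0, 0, 7.2], [0, -1.85, -0.24, 0, 0, 0, 14.4], [0, -2.73, -0.54, 0, 0, 0, 21.5], [0, -3.57, -0.94, 0, 0, 0, 28.7], [0, -4.36, -1.44, 0, 0, 0, 35.9], [0, -5.08, -2.04, 0, 0, 0, 43.1], [0, -5.71, -2.72, 0, 0, 0, 50.2], [0, -6.26, -3.48, 0, 0, 0, 57.4], [0, -6.71, -4.3, 0, 0, 0, 64.6], [0, -7.05, -5.16, 0, 0, 0, 71.8]],
])

```text
time: 6.7
tcp_pos: [0.4425, -0.0001, 0.2659]
eef_rot: [-0.692, 0.722, 0.0, 0.001]
ft_force: [-0.1, -0.1, 1.9]
grip_width: 0.136
```

```bash
python3 - <<'E'
from h import *
from workcell import env
s,Rm=show()
for n in ["scene","wrist"]:
    c=env.capture(n)["color"]
    if n=="scene": c=cv2.resize(c[150:300,220:400],None,fx=4,fy=4,interpolation=cv2.INTER_CUBIC)
    cv2.imwrite(f"pics/{n}7.png",c)
H=[.5176,-.0034,-.0427]
s,Rm=show()
print(delta(s['tcp_pos'],Rm,holder(*H,[-.0745,0,.2664]),-92.45))
E
```

```text
t 6.7 p [ 4.425e-01 -1.000e-04  2.659e-01] psi -92.43 down [ 0.001  0.001 -1.   ] F [-0.08 -0.07  1.86] g 0.136 q [-0.81  0.45  0.92  2.21 -0.56  0.72 -1.11]
t 6.8 p [0.4425 0.0006 0.2657] psi -92.2 down [-0.  0. -1.] F [-1.14  0.56  3.37] g 0.132 q [-0.81  0.45  0.92  2.21 -0.56  0.72 -1.11]
(array([ 0.08, -0.07, -0.07]), array([0.01, 0.02, 0.25]))
```

View pics/scene7.png

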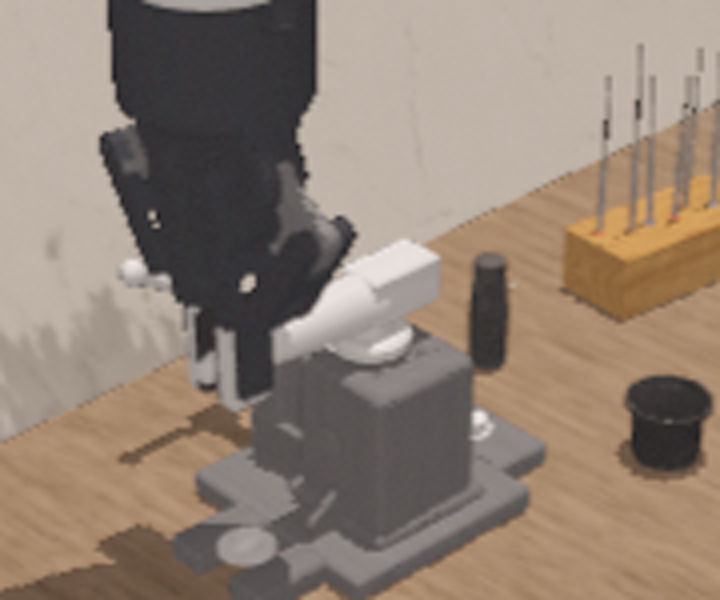

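View pics/wrist7.png

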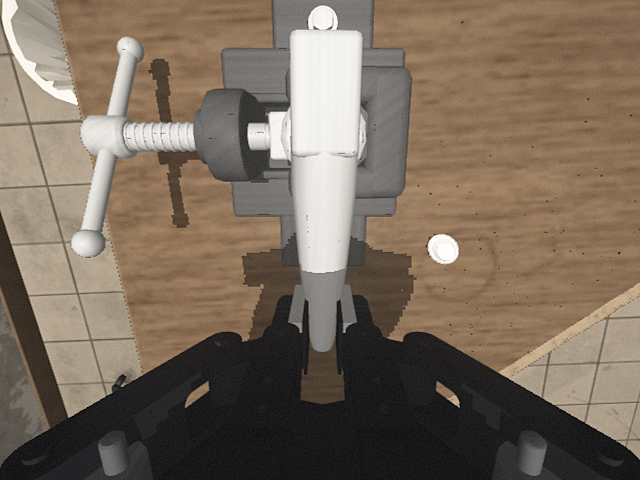

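>>> move_arm([
  [[0.4, 0, 0, 0, 0, 0, 0], [0.4, 0, 0, 0, 0, 0, 0], [0.4, 0, 0, 0, 0, 0, 0], [0.4, 0, 0, -3, 0, 0, 0], [0.4, 0, 0, -7, 0, 0, 0], [0, 0, 5, -9, 0, 0, 0], [0, 0, 10, -9, 0, 0, 0], [0, 0, 10, -9, 0, 0, 0]],
])

```text
time: 7.6
tcp_pos: [0.3492, 0.0035, 0.3563]
eef_rot: [-0.693, 0.721, 0.001, -0.002]
ft_force: [-0.9, 1.2, -0.2]
grip_width: -0.004
```

```bash
python3 - <<'E'
from h import *
from workcell import env
s,Rm=show()
for n in ["scene","top","wrist"]:
    c=env.capture(n)["color"]
    if n=="scene": c=cv2.resize(c[150:300,220:400],None,fx=4,fy=4,interpolation=cv2.INTER_CUBIC)
    if n=="top": c=cv2.resize(c[150:300,200:370],None,fx=4,fy=4,interpolation=cv2.INTER_CUBIC)
    cv2.imwrite(f"pics/{n}8.png",c)
E
```

```text
t 7.6 p [0.3492 0.0035 0.3563] psi -92.25 down [-0.004 -0.002 -1.   ] F [-0.89  1.19 -0.16] g -0.004 q [-1.35 -0.05  1.22  2.3   0.07  0.86 -1.79]
```

View pics/scene8.png

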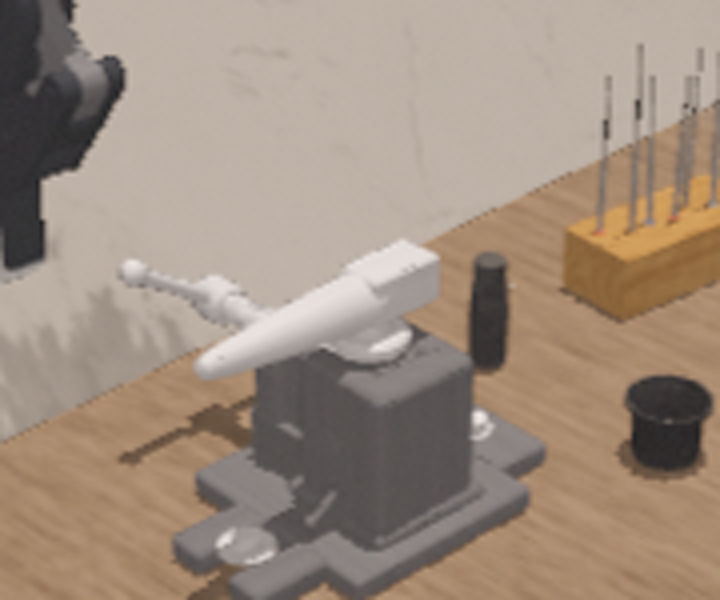

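View pics/top8.png

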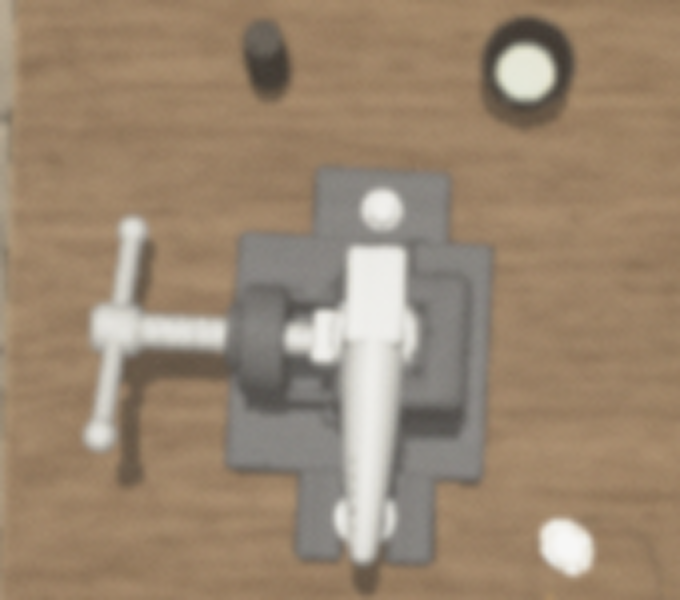

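View pics/wrist8.png

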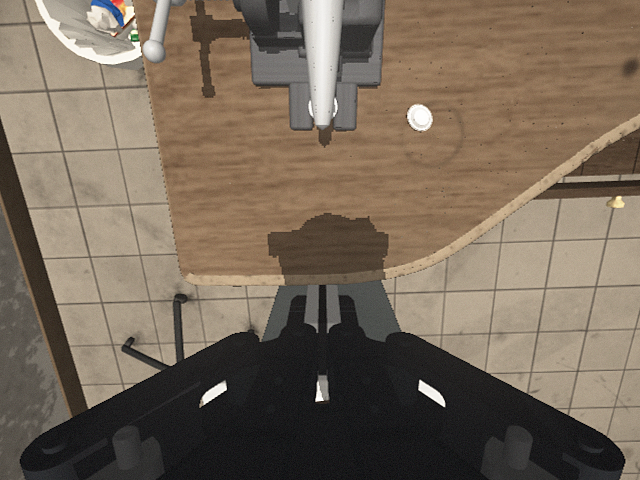

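```bash
python3 - <<'E'
from h import *
H=[.5176,-.0034,-.0427]
for b in [-4,-2,0,2,4]:
    B=np.radians(b); f=lambda r,z,b=B:holder(*H,[-r*np.cos(b),-r*np.sin(b),z])
    print(b,[((proj("top",f(r,z))-[200,150])*4).round(1) for r,z in [(.092,.108),(.06,.108),(-.031,.121)]],((proj("scene",f(.092,.108))-[220,150])*4).round(1))
from workcell import env
s,Rm=show()
print(holder(*H,[-.045,.105,.093]))
for psi in (-2.4,-45,-92.4):print(delta(s['tcp_pos'],Rm,holder(*H,[-.050,.105,.30]),psi))
E
```

```text
-4 [array([344.8, 563.7]), array([354.9, 480.9]), array([383.1, 244.4])] [184. 365.]
-2 [array([353.1, 564.5]), array([360.3, 481.4]), array([380.3, 244.2])] [188.7 368.2]
0 [array([361.5, 565. ]), array([365.7, 481.8]), array([377.5, 244. ])] [193.6 371.4]
2 [array([369.8, 565.3]), array([371.1, 481.9]), array([374.7, 243.9])] [198.8 374.6]
4 [array([378.2, 565.2]), array([376.5, 481.9]), array([371.9, 243.9])] [204.2 377.6]
t 7.75 p [0.349  0.0037 0.3567] psi -92.07 down [-0.004  0.007 -1.   ] F [ 0.39  0.36 -0.41] g -0.003 q [-1.35 -0.06  1.21  2.3   0.06  0.86 -1.78]
[0.47712316 0.10342521 0.093     ]
(array([-10.39, -11.96,   5.69]), array([ -0.11,   0.47, -89.67]))
(array([-10.39, -11.96,   5.69]), array([  0.06,   0.45, -47.07]))
(array([-10.39, -11.96,   5.69]), array([0.23, 0.37, 0.33]))
```

```bash
python3 - <<'E'
import cv2
t=cv2.imread("pics/top8.png"); cv2.imwrite("pics/top8z.png",cv2.resize(t[230:580,280:480],None,fx=2.5*.68,fy=2.5*.68,interpolation=cv2.INTER_CUBIC))
E
```

```text
(no output)
```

View pics/top8z.png

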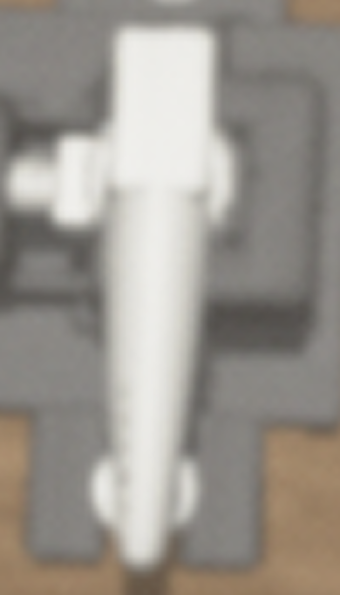

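>>> move_arm([
  [[0, -10.4, -12, 4.2, 0, 0.4, -47], [0, -10.4, -12, 4.2, 0, 0.4, -47], [0, -10.4, -12, 4.2, 0, 0.4, -47], [0, -10.4, -12, 4.2, 0, 0.4, -47], [0, -10.4, -12, 4.2, 0, 0.4, -47], [0, -10.4, -12, 4.2, 0, 0.4, -47], [0, -10.4, -12, 4.2, 0, 0.4, -47], [0, -10.4, -12, 4.2, 0, 0.4, -47]],
])

```text
time: 8.55
tcp_pos: [0.4752, 0.1027, 0.3129]
eef_rot: [0.923, -0.384, 0.001, 0.004]
ft_force: [-0.5, -0.6, -0.4]
grip_width: -0.005
```

```bash
python3 - <<'E'
from h import *
from workcell import env
s,Rm=show()
for n in ["scene","wrist"]:
    c=env.capture(n)["color"]
    if n=="scene": c=cv2.resize(c[150:300,220:400],None,fx=4,fy=4,interpolation=cv2.INTER_CUBIC)
    cv2.imwrite(f"pics/{n}9.png",c)
H=[.5176,-.0034,-.0427]
print(delta(s['tcp_pos'],Rm,holder(*H,[-.049,.105,.2725]),-45))
E
```

```text
t 8.55 p [0.4752 0.1027 0.3129] psi -45.17 down [-0.002 -0.009 -1.   ] F [-0.51 -0.62 -0.39] g -0.005 q [-0.94  0.4   0.82  2.06 -0.38  0.84 -0.69]
(array([-0.22,  0.05,  4.04]), array([ 0.44, -0.26, -0.17]))
```

View pics/scene9.png

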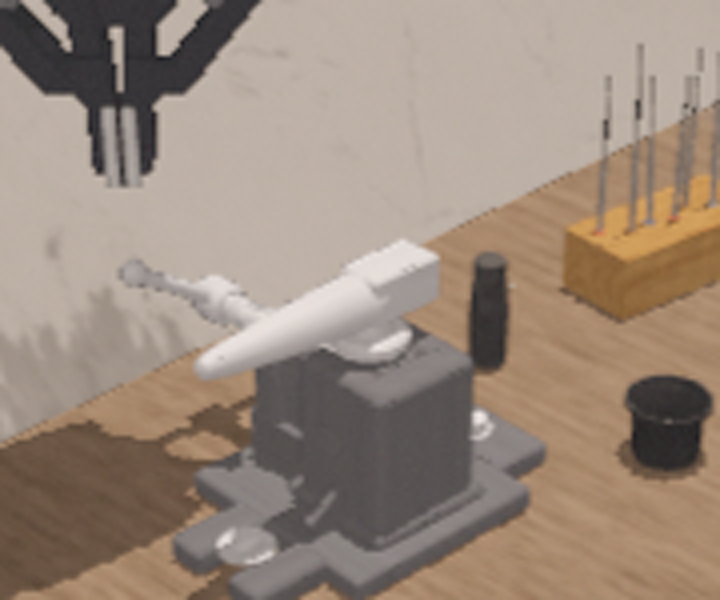

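View pics/wrist9.png

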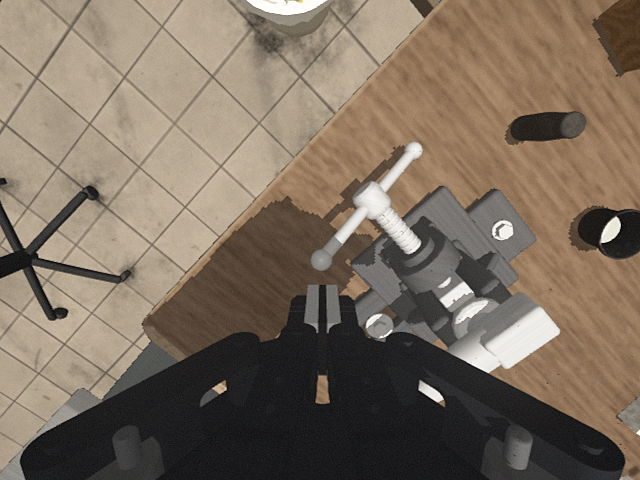

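>>> move_arm([
  [[0, -0.2, 0, 2, 0.4, -0.3, 0], [0, -0.2, 0, 4, 0.4, -0.3, 0], [0, -0.2, 0, 4.5, 0.4, -0.3, 0], [0, -0.2, 0, 5, 0.4, -0.3, 0], [0, -0.2, 0, 5.4, 0.4, -0.3, 0], [0, -0.2, 0, 5.8, 0.4, -0.3, 0], [0, -0.2, 0, 5.8, 0.4, -0.3, 0]],
])

```text
time: 9.35
tcp_pos: [0.4724, 0.1042, 0.256]
eef_rot: [0.923, -0.385, -0.001, -0.0]
ft_force: [-0.3, -1.0, -0.0]
grip_width: 0.004
```

```bash
cat > look.py <<'E'
import sys
from h import *
from workcell import env
k=sys.argv[1]
s,Rm=show()
out=[]
for n in ["scene","top"]:
    c=env.capture(n)["color"]
    c=c[170:300,220:360] if n=="scene" else c[170:300,210:350]
    out.append(cv2.resize(c,None,fx=2.8,fy=2.8,interpolation=cv2.INTER_CUBIC))
cv2.imwrite(f"pics/l{k}.png",np.hstack(out))
print(env.state()['ft_force'].round(2))
z=s['tcp_pos'][2]-.1795; sa=(z-.062)/.055; print('theta est',np.arcsin(np.clip(sa,-1,1))-.4,'torque',s['ft_force'][2]*.055*np.sqrt(max(0,1-sa*sa)))
E
python3 look.py 10
```

```text
t 9.35 p [0.4724 0.1042 0.256 ] psi -45.29 down [-0.001  0.001 -1.   ] F [-0.27 -1.   -0.03] g 0.004 q [-0.86  0.48  0.73  2.12 -0.49  0.71 -0.6 ]
[ 0.21 -0.37  0.11]
theta est -0.13259404603674674 torque -0.0017229326968678034
```

View pics/l10.png

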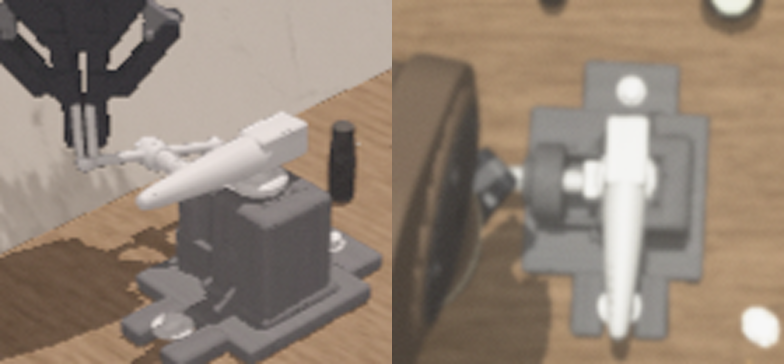

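>>> move_arm([
  [[0, 0, 0, 0.3, 0, 0, 0], [0, 0, 0, 0.6, 0, 0, 0]],
])

```text
time: 9.65
tcp_pos: [0.4722, 0.1041, 0.2502]
eef_rot: [0.923, -0.385, -0.001, -0.001]
ft_force: [-2.8, 0.1, 5.0]
grip_width: -0.002
```

>>> move_arm([
  [[0, 0, 0, 0.3, 0, 0, 0], [0, 0, 0, 0.6, 0, 0, 0]],
])

```text
time: 9.85
tcp_pos: [0.4722, 0.1042, 0.2442]
eef_rot: [0.923, -0.385, -0.001, -0.001]
ft_force: [-2.6, 1.0, 5.9]
grip_width: -0.004
```

>>> move_arm([
  [[0, 0, 0, 0.2, 0, 0, 0], [0, 0, 0, 0.4, 0, 0, 0]],
])

```text
time: 10.05
tcp_pos: [0.4724, 0.1042, 0.2401]
eef_rot: [0.923, -0.385, -0.001, -0.001]
ft_force: [-3.7, 1.0, 4.9]
grip_width: 0.005
```

>>> move_arm([
  [[0, 0, 0, 0.2, 0, 0, 0], [0, 0, 0, 0.4, 0, 0, 0]],
])

```text
time: 10.25
tcp_pos: [0.4724, 0.1043, 0.236]
eef_rot: [0.923, -0.385, -0.0, -0.001]
ft_force: [-2.2, 0.3, 4.4]
grip_width: -0.003
```

>>> move_arm([
  [[0, 0, 0, 0.2, 0, 0, 0], [0, 0, 0, 0.4, 0, 0, 0]],
])

```text
time: 10.45
tcp_pos: [0.4726, 0.1042, 0.232]
eef_rot: [0.923, -0.385, -0.0, -0.001]
ft_force: [-3.0, 0.2, 3.7]
grip_width: -0.0
```

>>> move_arm([
  [[0, 0, 0, 0.2, 0, 0, 0], [0, 0, 0, 0.4, 0, 0, 0]],
])

```text
time: 10.65
tcp_pos: [0.473, 0.1041, 0.2282]
eef_rot: [0.923, -0.385, 0.0, -0.001]
ft_force: [-1.6, 0.2, 6.5]
grip_width: 0.001
```

```bash
python3 look.py 11
```

```text
t 10.65 p [0.473  0.1041 0.2282] psi -45.25 down [ 0.001  0.002 -1.   ] F [-1.6   0.19  6.5 ] g 0.001 q [-0.82  0.52  0.68  2.14 -0.54  0.65 -0.56]
[-0.89 -0.55  2.75]
theta est -0.6438118158705848 torque 0.34704292849051505
```

View pics/l11.png

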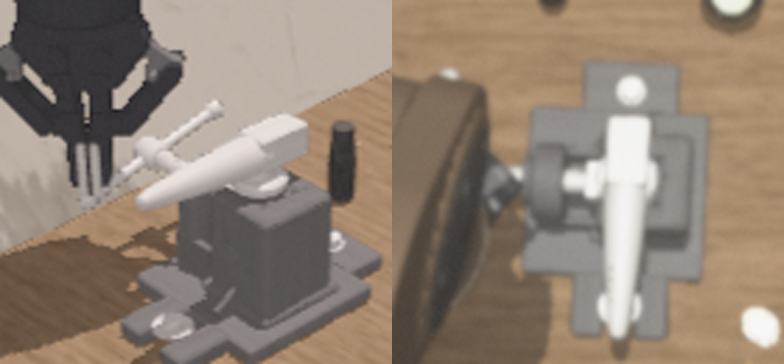

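>>> move_arm([
  [[0, 0.1, -0.1, 0.2, 0, 0, 0], [0, 0.2, -0.2, 0.4, 0, 0, 0]],
])

```text
time: 10.95
tcp_pos: [0.4749, 0.104, 0.224]
eef_rot: [0.923, -0.385, -0.001, -0.001]
ft_force: [-5.9, -1.0, 6.3]
grip_width: 0.005
```

>>> move_arm([
  [[0, 0, 0, 0.2, 0, 0, 0], [0, 0, 0, 0.4, 0, 0, 0]],
])

```text
time: 11.15
tcp_pos: [0.4754, 0.104, 0.2202]
eef_rot: [0.923, -0.385, -0.0, -0.001]
ft_force: [-2.9, -0.6, 7.1]
grip_width: 0.002
```

>>> move_arm([
  [[0, 0, 0, 0.15, 0, 0, 0], [0, 0, 0, 0.3, 0, 0, 0]],
])

```text
time: 11.35
tcp_pos: [0.476, 0.104, 0.2175]
eef_rot: [0.923, -0.385, 0.0, -0.001]
ft_force: [-0.8, -1.2, 9.4]
grip_width: -0.003
```

>>> move_arm([
  [[0, 0, 0, 0.1, 0, 0, 0], [0, 0, 0, 0.2, 0, 0, 0]],
])

```text
time: 11.55
tcp_pos: [0.4764, 0.1039, 0.2157]
eef_rot: [0.923, -0.385, 0.001, -0.001]
ft_force: [-0.6, -1.5, 9.7]
grip_width: -0.001
```

>>> move_arm([
  [[0, 0, 0, -1, 0, 0, 0], [0, 0, 0, -5, 0, 0, 0], [0, 0, 0, -10, 0, 0, 0], [0, 8, 8, -12, 0, 0, 0], [0, 12, 15, -14, 0, 0, 0], [0, 12, 15, -14, 0, 0, 0], [0, 12, 15, -14, 0, 0, 0]],
])

```text
time: 12.25
tcp_pos: [0.4528, -0.0889, 0.356]
eef_rot: [0.923, -0.385, 0.0, -0.001]
ft_force: [1.0, 0.4, -0.2]
grip_width: -0.001
```

```bash
python3 - <<'E'
from h import *
from workcell import env
s,Rm=show()
for n in ["scene","top"]:
    c=env.capture(n)["color"]
    if n=="scene": c=cv2.resize(c[150:300,220:400],None,fx=4,fy=4,interpolation=cv2.INTER_CUBIC)
    if n=="top": c=cv2.resize(c[150:300,200:370],None,fx=4,fy=4,interpolation=cv2.INTER_CUBIC)
    cv2.imwrite(f"pics/{n}12.png",c)
E
```

```text
t 12.25 p [ 0.4528 -0.0889  0.356 ] psi -45.24 down [ 0.002  0.001 -1.   ] F [ 1.03  0.38 -0.18] g -0.001 q [-0.64  0.29  0.9   2.07 -0.29  0.91 -0.37]
```

View pics/scene12.png

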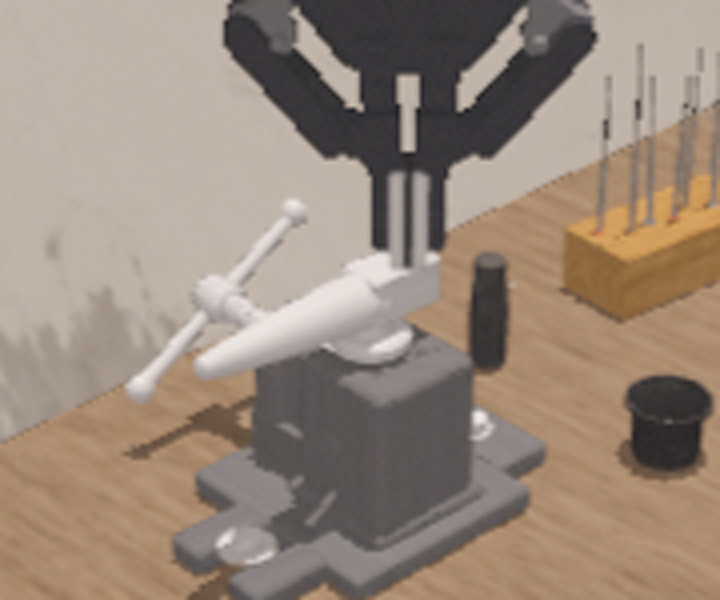

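View pics/top12.png

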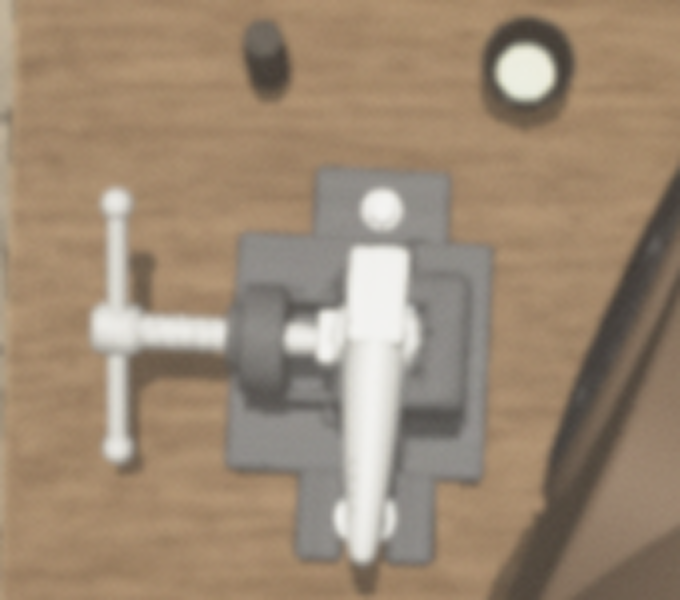

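>>> move_arm([
  [[0, 0, 0, -4, 0, 0, 0], [0, 8, 0, -4, 0, 0, 0], [0, 8, 0, -4, 0, 0, 0], [0, 8, 0, -4, 0, 0, 0], [0, 8, 0, -4, 0, 0, 0]],
])

```text
time: 12.85
tcp_pos: [0.5097, -0.1438, 0.3947]
eef_rot: [0.923, -0.385, -0.0, -0.0]
ft_force: [-1.2, 0.4, -0.7]
grip_width: -0.0
```

```bash
python3 - <<'E'
from h import *
from workcell import env
s,Rm=show()
cv2.imwrite("pics/fin.png",env.capture("scene")["color"])
print(env.sign_off())
E
```

```text
t 12.85 p [ 0.5097 -0.1438  0.3947] psi -45.31 down [-0.001  0.001 -1.   ] F [-1.19  0.36 -0.68] g -0.0 q [-0.5   0.37  0.91  1.87 -0.34  1.06 -0.24]
the job is handed in; nothing more can be done
None
```

View pics/fin.png

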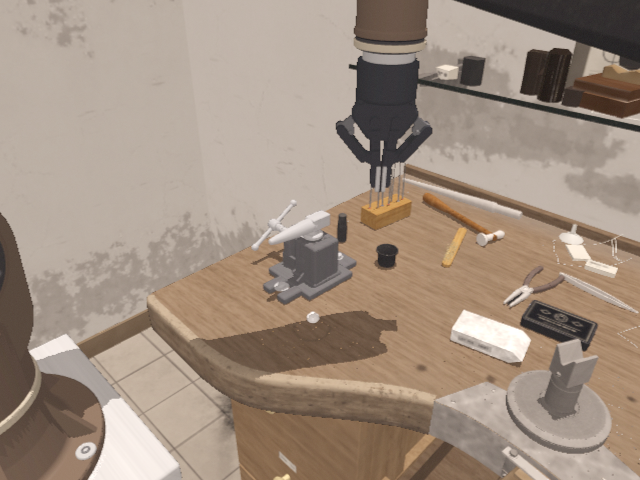

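The stake is swung round and clamped again, with the horn pointing out over the slotted ear. I handed the job in at about 13 s.

- **Slackening:** I pressed the far ball of the tommy bar down and turned the screw from about -0.64 to +0.2 rad, roughly 0.84 rad, about an eighth of a turn.
- **Swinging:** I gripped the horn lightly at 20 N and turned it about 72° onto the holder's -x axis. I then released it and measured it about 0.4° off in the top view.
- **Retightening:** I pressed the near ball down. The shoe seemed to grip at about -0.6 rad. I stopped at about -0.89 rad with 9.4 to 9.7 N at about 49 mm, roughly 0.48 Nm.

**Last checks:**
- After tightening, the horn was still within about 1° of the axis in the top picture.
- The loupe, punch and cup were in their places in the last scene picture (the cup was hidden in the final top view), and the arm was well clear.
- I did not push on the horn to test the clamp. That it is firm rests on the torque I felt, which I worked out from a force reading good to about 1 N.

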